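# Key the scrap-hole cover into the walnut board and press it flush

## Task

Close the scrap hole in the walnut board: with a fingertip push the round steel cover round by its upright stub until the notch in its rim stands over the pin in the hole's edge, then press the cover down until it is fully home, flush with the board. Do not lift the cover or grip or force its stub, leave the other things on the shelf and the board where they are, and finish clear of everything.

Things in the scene. Friction and masses are not known exactly. Their poses are not given: they have to be found in the camera images.
- board: Fixed walnut chopping board, 220 mm (own x) by 300 mm (own y), 40 mm thick, lying on the shelf. Origin: centre of its underside, own z up. A round scrap hole, 124 mm across, is centred 60 mm from the origin towards own -y (own 0, -0.06). The fork and the ramekin stand on the other half (own y above +15 mm).
- pin_mark (a point): The key pin: a fixed steel bar, 10 mm thick and round-topped, reaching in horizontally from the hole's edge, on the own +x side of the hole. It runs along own x of the board, its inner end 44 mm from the hole's centre. This point is on top of the pin, 58 mm from the hole's centre, 38.7 mm above the shelf, where it can be seen in the gap between cover and hole. A thin steel strap 24 mm long and 12 mm wide (1.5 mm high) on the board continues it outwards from the hole.
- cover_centre (a point): Centre of the top face of the round steel cover: 110 mm across, 10 mm thick, flat on top. It stays centred over the hole and level. Unseated it rests on the pin, its top 49 mm above the shelf (9 mm proud of the board); seated its top is 40 mm above the shelf, flush.
- notch (a point): The notch in the cover's rim, on the top face, 50 mm from the cover's centre. The notch is open to the rim, 18 mm wide with parallel sides and reaches in to 43 mm from the centre. It turns with the cover and belongs over the pin; the pin enters if the cover is within about 0.08 rad (4.5 degrees).
- stub: Upright round steel stub fixed on the cover, 14 mm in diameter, 22 mm high, 40 mm from the cover's centre, exactly opposite the notch; it is there to be pushed sideways (about 2 N). Gripping or forcing it with 30 N or more is a failure. Origin: centre of its foot, on the cover's top face. With the notch over the pin the stub is on the own -x side of the hole's centre.
- cover_turn (a joint): Angle of the cover, rad, growing anticlockwise seen from above; 0 and 6.283 both mean notch exactly over the pin. Starts anywhere from 1.0 to 5.28. It turns freely both ways past the pin while unseated (stops only at -2.0 and 8.28) and stays where it is left (friction 0.06 N m). It is keyed by the pin when seated.
- cover_press (a joint): How far the cover is pressed down, m: 0 unseated, resting on the pin; 0.009 fully home. With the notch over the pin it goes down under about 6 N (a stiff seal; it does not fall by itself, nor spring back) to a hard stop; anywhere else the pin stops it. Press near the cover's centre, 10 to 20 N is plenty. Negative when lifted.
- ramekin: Bystander, leave alone: yellow ceramic ramekin, 76 mm across, 42 mm high, loose on the board.
- fork: Bystander, leave alone: steel fork 180 mm long, lying along own x of the board, 4 mm thick, loose, next to the hole (about 95 mm from its centre).
- lunch_box: Bystander, leave alone: white plastic lunch box with sliding lid, 170 x 110 x 63 mm, on the shelf to the left.
- bowl: Bystander, leave alone: grey hard silicone bowl, 150 mm across, 60 mm high, on the shelf to the right.
- mug: Bystander, leave alone: white mug, 80 mm across, 90 mm high, far left.
- jar: Bystander, leave alone: glass jar with steel cap, 60 mm across, 90 mm high, far right.

How it is judged:
By the outcome, as a careful person would: the job done as asked, in the order asked, and still so for the second after the job is handed in, with the robot touching nothing.
It also fails if it takes over 51 s, if anything falls off the work surface, if the arm or the gripper's body presses on something with over 40 N, if the wrist force passes 120 N, or if a joint passes its speed limit or range.

## Robot

A 6-joint arm with a two-finger parallel gripper is mounted at the origin on the work surface. World frame = base frame: x ahead of the robot, y to its left, z up, the work surface at z = 0. Lengths are in m, angles in rad, forces in N, time in s.
With the tool pointing down it reaches from about 0.225 to 0.875 m from the base axis. Payload 3.4 kg.
Tool frame: the origin (TCP) lies midway between the tips of the shut fingers; the grasp point (between the pads) lies behind it (manip.grip_point_offset is the z of the grasp point in the tool frame, in m); z points along the fingers, x is the direction in which the jaws open and shut, and the axes are right-handed (so a half turn about z gives the same grasp; the last joint's range is limited). The gripper opens to 85 mm and grips with 20 to 120 N. Pads are 22 mm wide; open, the fingers measure 114 mm over their backs; the gripper's body (76 mm by 85 mm) begins 54 mm behind the grasp point. The pads swing forward as they close: fully open they stand 13 mm farther back than shut.
Start: joints at [-1.221, 0.276, 1.505, -0, 1.361, -0.121], TCP at [0.261, -0.512, 0.231] pointing down, gripper open.
Joint ranges: [-2.89, 2.89], [-0.75, 2.08], [0.22, 2.7], [-1.18, 4.32], [0.11, 2.71], [-2.7, 2.7]. Speed limits (rad/s): [2.57, 2.57, 3.14, 3.14, 3.14, 3.14].

## Interface

Orientations are given as a unit quaternion [w, x, y, z].
In Python, from rig import manip, eyes, recognise, regions_of, mark_of gives the robot as it stands.
- The arm moves only by the shell command python3 -m inch 'ROWS' [FORCE]. ROWS is JSON, a list of rows, each a list of 5 numbers: the gripper command: -1 is shut, 1 is fully open, values between are in proportion, then the shift along the tool's x, y, z in mm, then the turn about the tool's z in degrees. A call has 1 to 20 rows; each row shifts and turns the pose as measured when the row begins, along the tool's axes as they then stand; what a row does not reach is not made up. A row lasts 1/12 s, in which the tool goes at most 41.7 mm and 7.16 degrees, less where a joint would pass 70% of its speed; a pose out of reach is approached as far as the arm can. A call with a gripper value outside its range is refused whole. The fingers move at their own pace and stop on an object; FORCE is the grip in N (left out, the last holds). Time passes only in rows, so rows that do not move let the fingers close. It gives the time, the measured TCP pose, the force and the opening at its end, in the units of the state.
- manip.get_state(): the state, without advancing time (a new reading comes with each control period).
- eyes.get_image(name): name is "scene" or "side" or "wrist"; returns a dict with "frame" (384x512x3 uint8, red, green, blue), "K" (3x3 intrinsics, pixels), "rvec" (rotation vector, rad) and "tvec" (3), from world to camera coordinates, as OpenCV has them; the wrist camera has in their place "mount" (4x4, takes a point from camera to tool coordinates, whose origin is the TCP and whose axes are the tool frame's). Camera axes: x right, y down, z forward; pixel columns grow to the right and rows downward; lengths in m; the calibration is good to about 2 mm. The wrist camera is an equidistant fisheye: a pixel r from the principal point sees the ray r / f radians off the axis. A picture is of the moment at which its call begins: read the wrist's pose just before it. There is no depth.
- manip.sign_off(): hands the job in, once; it reports no verdict.
Trained networks look in a picture, given as the dict that the camera call returned (one of the last four; its "shot" number tells which), for a name from the list of things; names that differ only in an ending like _2 or _b are one class to them, and where a whole thing is asked for, a point or a joint stands for the part that bears it (a point fixed in the world has none). Each returns a list of dicts, best first, with "confidence" (0 to 1); they miss things now and then, are a little off and sometimes report something else, mostly with a low value. They report only what shows in the picture. A call takes as long as a camera call.
- recognise(picture, target): "bbox" ([left, top, width, height] in pixels, round what is visible of it).
- regions_of(picture, target): "mask" (384x512 bool, what is visible of it) and "bbox" ([left, top, width, height] in pixels, round what is visible of it).
- mark_of(picture, target): "point" ([row, column] in pixels: a listed point, or the origin of a listed thing).
The state is a dict: "clock": time; "qpos": joint angles; "qd": joint speeds; "effort": joint torques, N m; "position": TCP position; "ee_rot": TCP orientation; "contact_force": force on the tool from outside, world axes, zero at the start; "moment": the same for the moment, N m; "width": finger opening in m.
Only numpy, scipy, OpenCV 4.12 (cv2) and the standard library are available. Lean on these libraries where they do the work, as an engineer would, in place of code of your own. Each camera call takes 0.05 s, during which the arm holds its last target.

## Working session

There is one attempt and no reset: what is moved stays moved. The work goes in short steps, Python scripts to look and compute and a shell command to move; the robot and the scene stay as the last step left them, time stands still between calls to the robot, and variables do not carry over. Pictures are saved under pics/ and viewed, and the job is handed in when it is done.

```bash
ls; mkdir -p pics
cat > h.py <<'E'
import numpy as np, cv2
from rig import manip, eyes, recognise, regions_of, mark_of
from scipy.spatial.transform import Rotation as R
def ray(p,uv):
    Rm=cv2.Rodrigues(np.array(p['rvec'],float))[0]; t=np.array(p['tvec'],float).ravel()
    K=np.array(p['K']); d=Rm.T@np.linalg.solve(K,[uv[0],uv[1],1.]); return -Rm.T@t,d
def at_z(p,uv,z):
    o,d=ray(p,uv); return o+d*(z-o[2])/d[2]
def proj(p,X):
    return cv2.projectPoints(np.array([X],float),np.array(p['rvec'],float),np.array(p['tvec'],float),np.array(p['K'],float),None)[0].ravel()
E
python3 - <<'E'
from h import *
s=manip.get_state(); print(s, manip.grip_point_offset)
for n in ['scene','side']:
    p=eyes.get_image(n); cv2.imwrite(f'pics/{n}0.png',p['frame'][:,:,::-1])
    for t,z in [('board',0),('pin_mark',.0387),('cover_centre',.049),('notch',.049),('stub',.049),('fork',.04),('ramekin',.04)]:
        for m in mark_of(p,t)[:2]:
            uv=m['point'][::-1]; print(n,t,np.round(uv,1),round(m['confidence'],2),at_z(p,uv,z).round(4))
E
```

```text
pics
{'clock': 0.0, 'qpos': array([-1.22098515e+00,  2.76632007e-01,  1.50612796e+00, -3.56576479e-05,
        1.36071919e+00, -1.20990586e-01]), 'qd': array([-0.00064343, -0.00120039, -0.00091752, -0.00081057,  0.00184552,
       -0.00040635]), 'effort': array([ 6.71260350e-04, -4.16775584e+01, -2.45807898e+01,  1.42729691e-04,
        1.11014693e-02,  2.91948172e-07]), 'position': array([ 0.2606258 , -0.51194598,  0.23042068]), 'ee_rot': array([-5.72822006e-04,  8.52527516e-01, -5.22681493e-01, -7.49601173e-04]), 'contact_force': array([ 0.46201923, -0.56129271, -0.26467113]), 'moment': array([-0.02798009,  0.00925118, -0.04439711]), 'width': 0.0852062257992295} -0.0187
scene board [257.3 192.6] 0.96 [0.5668 0.0323 0.    ]
scene pin_mark [277.9 205.9] 0.84 [ 0.6428 -0.0071  0.0387]
scene cover_centre [251.4 200.9] 0.59 [ 0.585  -0.0311  0.049 ]
scene cover_centre [218.2 340.9] 0.39 [ 0.6855 -0.3337  0.049 ]
scene notch [233.  199.7] 0.72 [ 0.5455 -0.0489  0.049 ]
scene notch [278.8 206.1] 0.21 [ 0.6478 -0.0138  0.049 ]
scene stub [272.8 195.1] 0.49 [0.6209 0.0084 0.049 ]
scene fork [257.3 170.8] 0.64 [0.5479 0.0663 0.04  ]
scene ramekin [275.6 156. ] 0.96 [0.565 0.136 0.04 ]
side board [265.5 221.9] 0.77 [0.5641 0.0283 0.    ]
side pin_mark [239.4 200.2] 0.7 [ 0.6449 -0.002   0.0387]
side cover_centre [265.6 194.2] 0.78 [ 0.5772 -0.0331  0.049 ]
side notch [281.6 193.4] 0.85 [ 0.5344 -0.0475  0.049 ]
side notch [267.  219.7] 0.54 [0.5513 0.0806 0.049 ]
side stub [251.  197.6] 0.4 [ 0.6133 -0.0074  0.049 ]
side fork [268.8 219.2] 0.71 [0.5491 0.0658 0.04  ]
side ramekin [256.8 237.2] 0.72 [0.5644 0.1448 0.04  ]
```

Run:
```python
import cv2
a=cv2.imread('pics/scene0.png')[110:270,170:350]; b=cv2.imread('pics/side0.png')[140:300,170:350]
for i,x in enumerate([a,b]): cv2.imwrite(f'pics/c{i}.png',cv2.resize(x,None,fx=4,fy=3.7,interpolation=2))
```

```text
(no output)
```

View pics/scene0.png

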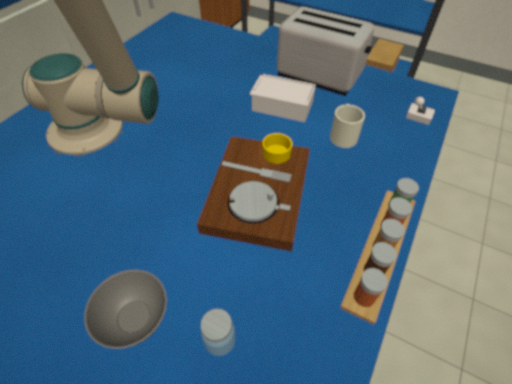

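View pics/c0.png

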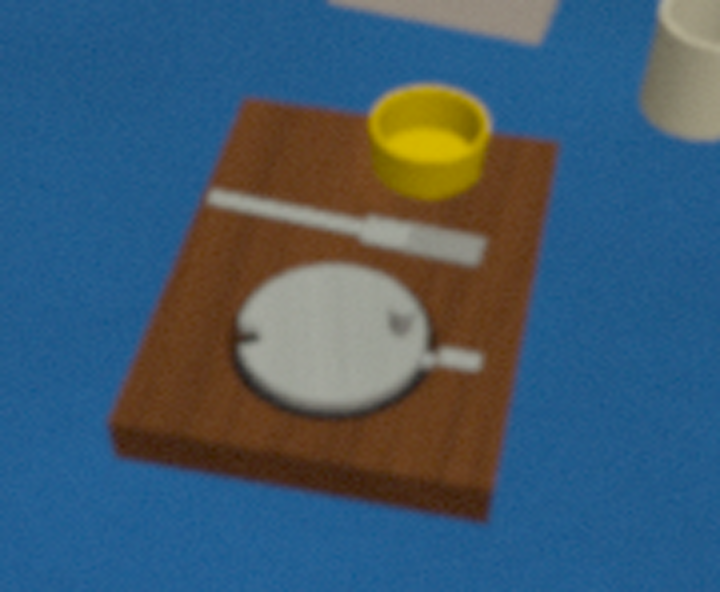

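View pics/c1.png

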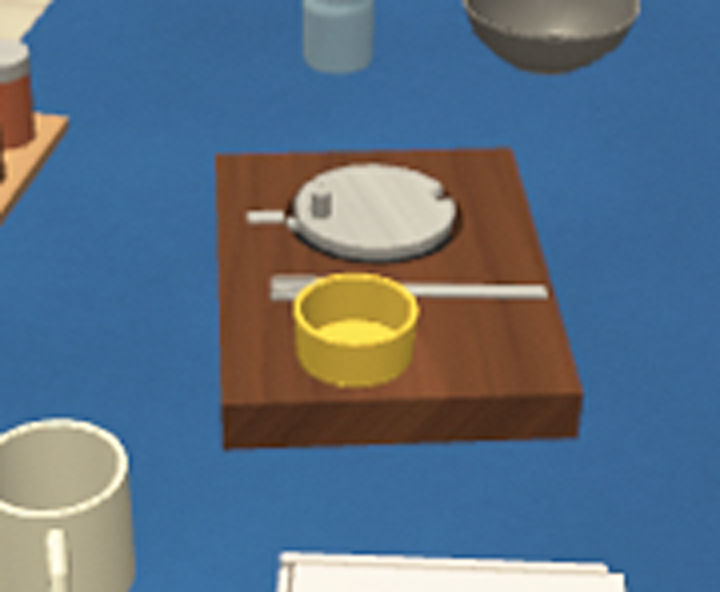

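```bash
cat > board.py <<'E'
from h import *
from scipy.optimize import least_squares
ps={n:eyes.get_image(n) for n in ['scene','side']}
f=lambda L,y0:[(170+a/4,y0+b/3.7) for a,b in L]
C={'scene':f([(245,100),(557,143),(490,487),(112,425)],110),'side':f([(580,393),(222,403),(217,155),(515,150)],140)}
own=[(-.11,.15),(.11,.15),(.11,-.15),(-.11,-.15)]
for n in C: print(n,[at_z(ps[n],uv,.04)[:2].round(4).tolist() for uv in C[n]])
def w(q,o,z): c,s=np.cos(q[2]),np.sin(q[2]); return [q[0]+c*o[0]-s*o[1],q[1]+s*o[0]+c*o[1],z]
def res(q,ns=('scene','side')): return np.concatenate([proj(ps[n],w(q,o,.04))-np.array(uv) for n in ns for o,uv in zip(own,C[n])])
for ns in (('scene',),('side',),('scene','side')):
    r=least_squares(res,[.57,.03,.3],args=(ns,)); q=r.x
    print(ns,q.round(4),np.abs(r.fun).max().round(2),'hole',np.round(w(q,(0,-.06),.049),4),'pin',np.round(w(q,(.058,-.06),.0387),4))
    for n in ps: print(n,'hole px',proj(ps[n],w(q,(0,-.06),.049)).round(1))
# fork tilt
E
python3 board.py
```

```text
scene [[0.4249, 0.1424], [0.6318, 0.2045], [0.7139, -0.0794], [0.5095, -0.1423]]
side [[0.4196, 0.1459], [0.6284, 0.2048], [0.7099, -0.0806], [0.4977, -0.1396]]
('scene',) [0.5693 0.0323 0.2877] 1.29 hole [ 0.5863 -0.0253  0.049 ] pin [ 0.642  -0.0088  0.0387]
scene hole px [253.1 199.4]
side hole px [261.8 195.3]
('side',) [0.5641 0.0318 0.2725] 0.71 hole [ 0.5802 -0.026   0.049 ] pin [ 0.6361 -0.0104  0.0387]
scene hole px [250.7 198.6]
side hole px [264.1 195.5]
('scene', 'side') [0.567  0.0323 0.2831] 2.37 hole [ 0.5837 -0.0253  0.049 ] pin [ 0.6394 -0.0091  0.0387]
scene hole px [252.1 199. ]
side hole px [262.8 195.4]
```

Run:
```python
from h import *
p=eyes.get_image('wrist'); print(p['mount'],p['K'])
```

```text
[[ 9.99998941e-01  1.42022291e-04  1.44872709e-03 -1.02576694e-03]
 [-5.70475594e-04  9.53854714e-01  3.00267980e-01 -7.67596990e-02]
 [-1.33923042e-03 -3.00268488e-01  9.53853784e-01 -1.43335821e-01]
 [ 0.00000000e+00  0.00000000e+00  0.00000000e+00  1.00000000e+00]] [[297.31863964   0.         255.54765598]
 [  0.         297.31863964 186.73973949]
 [  0.           0.           1.        ]]
```

```bash
python3 -m inch '[[-1,-19,-34,0,0],[-1,-19,-34,0,0],[-1,-19,-34,0,0],[-1,-19,-34,0,0],[-1,-19,-34,0,0],[-1,-19,-34,0,0],[-1,-19,-34,0,0],[-1,-19,-34,0,0],[-1,-19,-34,0,0],[-1,-19,-34,0,0],[-1,-19,-34,0,0],[-1,-19,-34,0,0],[-1,-19,-34,0,0]]'
```

```text
clock: 2.03
position: [0.5528, -0.0844, 0.2298]
ee_rot: [0.003, 0.848, -0.529, 0.004]
contact_force: [-0.8, -1.1, -0.3]
width: -0.0004
```

```bash
cat >> h.py <<'E'
def wshot(name):
    s=manip.get_state(); p=eyes.get_image('wrist'); p['s']=s
    cv2.imwrite(f'pics/{name}.png',p['frame'][:,:,::-1]); return p
def Rt(s): 
    w,x,y,z=s['ee_rot']; return R.from_quat([x,y,z,w]).as_matrix()
def watz(p,uv,z):
    K=p['K']; d=(np.array(uv)-[K[0][2],K[1][2]])/K[0][0]; r=np.hypot(*d)
    v=np.array([*(d/r*np.sin(r)),np.cos(r)]) if r>0 else np.array([0,0,1.])
    M=np.array(p['mount']); T=Rt(p['s']); o=T@M[:3,3]+p['s']['position']; v=T@M[:3,:3]@v
    return o+v*(z-o[2])/v[2]
def wproj(p,X):
    M=np.array(p['mount']); T=Rt(p['s']); K=p['K']
    c=M[:3,:3].T@(T.T@(np.array(X)-p['s']['position'])-M[:3,3]); n=np.hypot(c[0],c[1]); r=np.arctan2(n,c[2])
    return np.array([K[0][2],K[1][2]])+K[0][0]*r*c[:2]/n
def marks(p):
    out={}
    for t,z in [('pin_mark',.0387),('cover_centre',.049),('notch',.049),('stub',.049),('board',0)]:
        for m in mark_of(p,t)[:1]:
            uv=m['point'][::-1]; out[t]=watz(p,uv,z); print(t,np.round(uv,1),round(m['confidence'],2),out[t].round(4))
    return out
E
python3 - <<'E'
from h import *
p=wshot('w1'); m=marks(p)
r=regions_of(p,'cover_centre')
if r:
    mk=r[0]['mask'];print(r[0]['confidence'],mk.sum(),r[0]['bbox'])
    pts=np.argwhere(mk)[:,::-1]; X=np.array([watz(p,u,.049)[:2] for u in pts]); (c,rad)=cv2.minEnclosingCircle(X.astype(np.float32)); print('cover mean',X.mean(0),c,rad)
E
```

```text
pin_mark [223.3  65.3] 0.7 [ 0.6381 -0.0045  0.0387]
cover_centre [214.4 119. ] 0.6 [ 0.5804 -0.0224  0.049 ]
notch [221.5 162.9] 0.86 [ 0.539 -0.05   0.049]
stub [216.2  76.6] 0.51 [ 0.6232 -0.0043  0.049 ]
board [176.3 105.2] 0.93 [0.5701 0.0337 0.    ]
0.6 4907 [369.0, 237.1, 85.9, 78.4]
cover mean [ 0.51360591 -0.36476386] (0.5002793073654175, -0.37038061022758484) 0.08416459709405899
```

View pics/w1.png

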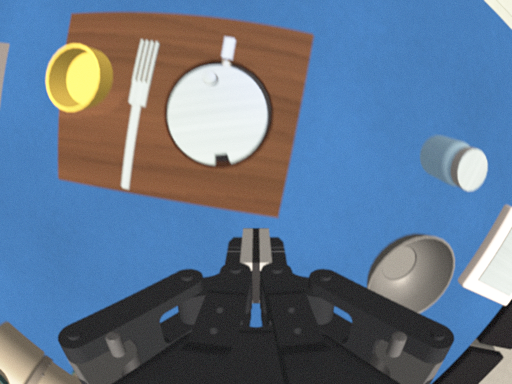

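```bash
cat >> h.py <<'E'
from scipy.optimize import least_squares
def cover(p,c0,z=.049):
    """rectify at z and find cover circle, notch"""
    g=cv2.cvtColor(p['frame'],cv2.COLOR_RGB2GRAY)
    N=320; st=.0005
    gx,gy=np.meshgrid(np.arange(N),np.arange(N)); X=c0[0]+(gx-N/2)*st; Y=c0[1]-(gy-N/2)*st
    mp=np.array([wproj(p,(a,b,z)) for a,b in zip(X.ravel(),Y.ravel())]).reshape(N,N,2).astype(np.float32)
    return cv2.remap(p['frame'],mp[...,0],mp[...,1],cv2.INTER_CUBIC)
def px2w(c0,u,v): return c0[0]+(u-160)*.0005, c0[1]-(v-160)*.0005
E
python3 - <<'E'
from h import *
import pickle
s=manip.get_state(); 
p=wshot('w2'); pickle.dump(p,open('w2.pkl','wb'))
im=cover(p,(.583,-.026)); cv2.imwrite('pics/r2.png',cv2.resize(im[:,:,::-1],(600,600)))
g=cv2.cvtColor(im,cv2.COLOR_RGB2GRAY); m=(g>150).astype(np.uint8)
m=cv2.morphologyEx(m,cv2.MORPH_OPEN,np.ones((19,19)))
n,l,st,ce=cv2.connectedComponentsWithStats(m); k=l[160,160]; print(st[k],ce[k])
c=max(cv2.findContours((l==k).astype(np.uint8),cv2.RETR_EXTERNAL,cv2.CHAIN_APPROX_NONE)[0],key=len)[:,0].astype(float)
f=least_squares(lambda q:np.hypot(c[:,0]-q[0],c[:,1]-q[1])-q[2],[160,160,110],loss='soft_l1')
print(f.x, px2w((.583,-.026),*f.x[:2]),f.x[2]*.5)
E
```

```text
[   51    45   222   222 37899] [163.64218053 154.56362965]
[161.99954053 155.58239046 110.52080064] (np.float64(0.5839997702658443), np.float64(-0.023791195230115546)) 55.26040032081861
```

View pics/r2.png

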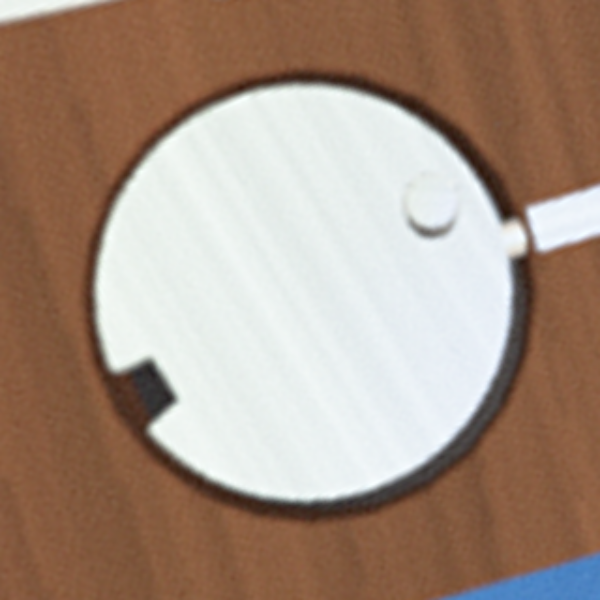

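```bash
cat >> h.py <<'E'
C=np.array([.584,-.0238])
def st():
    s=manip.get_state(); T=Rt(s); s['psi']=np.degrees(np.arctan2(T[1,0],T[0,0])); 
    print('t',s['clock'],'pos',s['position'].round(4),'psi',s['psi'].round(1),'tilt',T[:2,2].round(3),'F',s['contact_force'].round(1),'j6',s['qpos'][5].round(2)); return s
def to(x,y,z):
    s=st(); print('shift mm',(Rt(s).T@(np.array([x,y,z])-s['position'])*1000).round(1))
E
python3 -m inch '[[-1,0,0,0,7],[-1,0,0,0,7],[-1,0,0,0,7],[-1,0,0,0,7],[-1,0,0,0,7],[-1,0,0,0,7],[-1,0,0,0,7],[-1,0,0,0,7],[-1,0,0,0,7],[-1,0,0,0,7],[-1,0,0,0,7],[-1,0,0,0,7],[-1,0,0,0,2],[-1,0,0,0,0]]'
python3 -c "
from h import *
to(.6327,-.0266,.085)"
```

```text
clock: 3.6
position: [0.5408, -0.1094, 0.2321]
ee_rot: [-0.0, -0.234, 0.972, -0.006]
contact_force: [-0.1, 0.1, 0.1]
width: -0.0002
t 3.6 pos [ 0.5408 -0.1094  0.2321] psi -153.0 tilt [ 0.002 -0.012] F [-0.1  0.1  0.1] j6 2.35
shift mm [-120.1   33.8  146.3]
```

```bash
python3 -m inch '[[-1,-20,6,20,-1],[-1,-20,6,20,-1],[-1,-20,6,20,-1],[-1,-20,6,20,-1],[-1,-20,6,20,-1],[-1,-15,4,20,0],[-1,0,0,0,0],[-1,0,0,0,0]]'
python3 -c "
from h import *
to(.6327,-.0266,.056)"
```

```text
clock: 4.27
position: [0.6271, -0.0341, 0.1105]
ee_rot: [0.002, -0.274, 0.962, -0.01]
contact_force: [-0.4, -1.0, 0.0]
width: 0.0004
t 4.2667 pos [ 0.6271 -0.0341  0.1105] psi -148.2 tilt [ 0.009 -0.018] F [-0.4 -1.   0. ] j6 2.44
shift mm [-8.8  4.5 54.4]
```

```bash
python3 -m inch '[[-1,-5,3,15,0],[-1,-3,1,15,0],[-1,0,0,14,0],[-1,0,0,8,0],[-1,0,0,0,0],[-1,0,0,0,0]]'
python3 - <<'E'
from h import *
to(.6327,-.0266,.056)
p=wshot('w3'); im=cover(p,C); cv2.imwrite('pics/r3.png',cv2.resize(im[:,:,::-1],(500,500)))
E
```

```text
clock: 4.77
position: [0.6328, -0.0352, 0.0641]
ee_rot: [0.005, -0.272, 0.962, -0.013]
contact_force: [-0.2, 0.3, 0.8]
width: -0.0001
t 4.7667 pos [ 0.6328 -0.0352  0.0641] psi -148.4 tilt [ 0.017 -0.022] F [-0.2  0.3  0.8] j6 2.45
shift mm [-4.4  7.5  7.9]
```

View pics/w3.png

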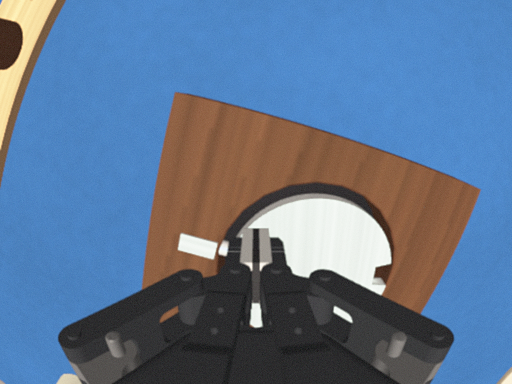

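```bash
cat >> h.py <<'E'
def arc():
    s=st(); rel=s['position'][:2]-C; T=Rt(s); c=T[:2,:2].T@rel
    print('TCP rel centre, tool xy mm',(c*1000).round(1),'polar',(np.hypot(*rel)*1000).round(1),np.degrees(np.arctan2(rel[1],rel[0])).round(1),'tangent err',(s['psi']+180-0))
E
python3 -m inch '[[-1,-4,4,7,0],[-1,-1,3,2,0],[-1,0,3,0,0],[-1,0,0,0,0]]'
python3 -c "
from h import *
arc()"
```

```text
clock: 5.15
position: [0.6336, -0.0244, 0.0577]
ee_rot: [0.008, -0.271, 0.962, -0.014]
contact_force: [0.3, 0.3, 0.4]
width: -0.0003
t 5.15 pos [ 0.6336 -0.0244  0.0577] psi -148.5 tilt [ 0.022 -0.023] F [0.3 0.3 0.4] j6 2.47
TCP rel centre, tool xy mm [-42.  -26.3] polar 49.6 -0.6 tangent err 31.502302692390884
```

```bash
python3 -m inch '[[-1,0,3,1,0],[-1,0,3,0,0],[-1,0,3,0,0],[-1,-1,3.5,0,-5],[-1,-1,3.5,0,-5],[-1,-1,3.5,0,-5],[-1,-1,3.5,0,-5]]'
python3 -c "
from h import *
arc()"
```

```text
clock: 5.73
position: [0.626, -0.0035, 0.0572]
ee_rot: [0.008, -0.442, 0.897, -0.019]
contact_force: [1.6, -0.8, -0.7]
width: -0.0
t 5.7333 pos [ 0.626  -0.0035  0.0572] psi -127.5 tilt [ 0.031 -0.028] F [ 1.6 -0.8 -0.7] j6 2.14
TCP rel centre, tool xy mm [-41.7 -20.9] polar 46.7 25.8 tangent err 52.46776282207058
```

```bash
python3 -m inch '[[-1,-1.6,4.6,0,-6],[-1,-1.6,4.6,0,-6],[-1,-1.6,4.6,0,-6],[-1,-1.6,4.6,0,-6],[-1,-1.6,4.6,0,-6],[-1,-1.6,4.6,0,-6],[-1,-1.6,4.6,0,-6],[-1,0,0,0,0]]'
python3 - <<'E'
from h import *
arc(); p=wshot('w4')
E
```

```text
clock: 6.4
position: [0.6057, 0.0187, 0.0574]
ee_rot: [-0.005, 0.748, -0.663, 0.028]
contact_force: [-0.6, -0.1, 0.6]
width: 0.0001
t 6.4 pos [0.6057 0.0187 0.0574] psi -83.2 tilt [ 0.048 -0.03 ] F [-0.6 -0.1  0.6] j6 1.4
TCP rel centre, tool xy mm [-39.6 -26.6] polar 47.7 62.9 tangent err 96.81754528095543
```

View pics/w4.png

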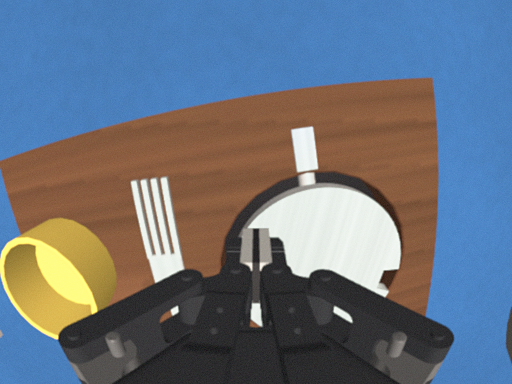

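```bash
cat >> h.py <<'E'
def ang(p,uv,z=.049):
    X=watz(p,uv,z)[:2]-C; print('px',uv,'r',(np.hypot(*X)*1000).round(1),'ang',np.degrees(np.arctan2(X[1],X[0])).round(1)%360)
E
python3 - <<'E'
from h import *
p=wshot('w5'); marks(p); ang(p,(385,280)); ang(p,(305,178),.0387)
im=cover(p,C); cv2.imwrite('pics/r5.png',cv2.resize(im[:,:,::-1],(500,500)))
E
```

```text
pin_mark [307.4 176. ] 0.95 [ 0.6414 -0.0077  0.0387]
cover_centre [320.6 272.8] 0.9 [ 0.5839 -0.0243  0.049 ]
notch [386.2 280.5] 0.75 [ 0.5788 -0.0731  0.049 ]
board [227.7 255.2] 0.67 [0.5652 0.0339 0.    ]
px (385, 280) r 48.5 ang 264.3
px (305, 178) r 58.7 ang 17.2
```

View pics/r5.png

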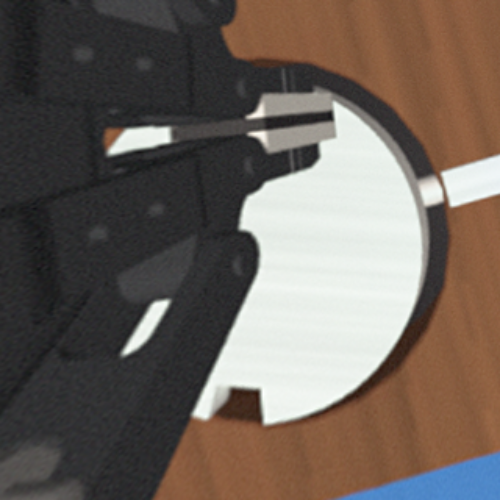

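```bash
python3 -m inch '[[-1,-2.3,4.7,0,-4],[-1,-2.3,4.7,0,-4],[-1,-2.3,4.7,0,-4.5],[-1,-2.2,4.6,0,-4.5],[-1,-2.2,4.6,0,-4.5],[-1,-2.2,4.6,0,-4.5],[-1,-2,4.6,0,-4.5],[-1,-2,4.6,0,-4.5]]'
python3 - <<'E'
from h import *
arc(); p=wshot('w6');marks(p)
im=cover(p,C); cv2.imwrite('pics/r6.png',cv2.resize(im[:,:,::-1],(500,500)))
E
```

```text
clock: 7.42
position: [0.5759, 0.0214, 0.0572]
ee_rot: [-0.001, 0.915, -0.401, 0.037]
contact_force: [1.7, 2.0, 0.7]
width: 0.0001
t 7.4167 pos [0.5759 0.0214 0.0572] psi -47.3 tilt [ 0.069 -0.027] F [1.7 2.  0.7] j6 0.77
TCP rel centre, tool xy mm [-38.7 -24.7] polar 45.9 100.2 tangent err 132.65265663315432
pin_mark [358.5 182.3] 0.56 [ 0.6395 -0.0063  0.0387]
cover_centre [317.3 271.1] 0.61 [ 0.5828 -0.0244  0.049 ]
notch [385.6 272.9] 0.58 [ 0.6114 -0.0656  0.049 ]
board [229.  205.1] 0.66 [0.5666 0.0346 0.    ]
```

View pics/r6.png

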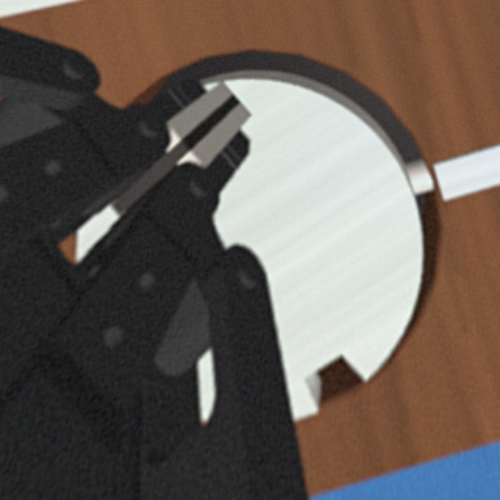

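```bash
python3 -m inch '[[-1,-2.2,4.6,0,-4.5],[-1,-2.2,4.6,0,-4.5],[-1,-2.2,4.6,0,-4.5],[-1,-2.2,4.6,0,-4.5],[-1,-2.2,4.6,0,-4.5],[-1,-2.2,4.6,0,-4.5],[-1,-2.2,4.6,0,-4.5],[-1,-2,4.6,0,-4.5],[-1,-2,4.6,0,-4.5]]'
python3 - <<'E'
from h import *
arc(); p=wshot('w7');m=marks(p); r=m['notch'][:2]-C; print(np.degrees(np.arctan2(r[1],r[0])))
im=cover(p,C); cv2.imwrite('pics/r7.png',cv2.resize(im[:,:,::-1],(500,500)))
E
```

```text
clock: 8.47
position: [0.546, -0.0023, 0.0564]
ee_rot: [0.009, 0.998, -0.052, 0.04]
contact_force: [1.0, 1.7, 0.4]
width: 0.0002
t 8.4667 pos [ 0.546  -0.0023  0.0564] psi -5.9 tilt [ 0.079 -0.021] F [1.  1.7 0.4] j6 -0.01
TCP rel centre, tool xy mm [-39.9 -17.5] polar 43.7 150.5 tangent err 174.0861186607979
cover_centre [321.  260.7] 0.96 [ 0.5845 -0.0254  0.049 ]
notch [389.  255.2] 0.79 [ 0.6326 -0.0316  0.049 ]
board [275.9 150.1] 0.77 [0.5682 0.0355 0.    ]
-9.070510741500618
```

View pics/r7.png

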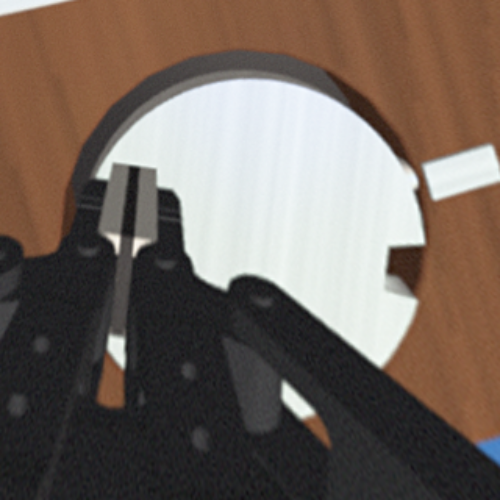

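```bash
python3 -m inch '[[-1,-1.7,4.2,0,-4.5],[-1,-1.7,4,0,-4.5],[-1,-1.3,3,0,-4],[-1,-0.7,1.5,0,-2],[-1,0,0,0,0]]'
cat > m.py <<'E'
from h import *
import sys
n=sys.argv[1]
arc(); p=wshot('w'+n);m=marks(p); 
if 'notch' in m: 
    r=m['notch'][:2]-C; print('notch ang',np.degrees(np.arctan2(r[1],r[0])))
im=cover(p,C); cv2.imwrite(f'pics/r{n}.png',cv2.resize(im[:,:,::-1],(500,500)))
E
python3 m.py 8
```

```text
clock: 9.18
position: [0.5413, -0.0129, 0.0561]
ee_rot: [0.013, 0.996, 0.08, 0.039]
contact_force: [0.5, 0.3, -0.2]
width: -0.0001
t 9.1833 pos [ 0.5413 -0.0129  0.0561] psi 9.2 tilt [ 0.079 -0.019] F [ 0.5  0.3 -0.2] j6 -0.3
TCP rel centre, tool xy mm [-40.3 -17.5] polar 44.1 165.8 tangent err 189.22145533540336
pin_mark [396.3 233.4] 0.86 [ 0.6396 -0.0069  0.0387]
cover_centre [318.7 260.4] 0.78 [ 0.583  -0.0251  0.049 ]
notch [390.  254.1] 0.7 [ 0.6328 -0.0176  0.049 ]
board [297.5 146.3] 0.87 [0.5671 0.0334 0.    ]
notch ang 7.210164022637372
```

View pics/r8.png

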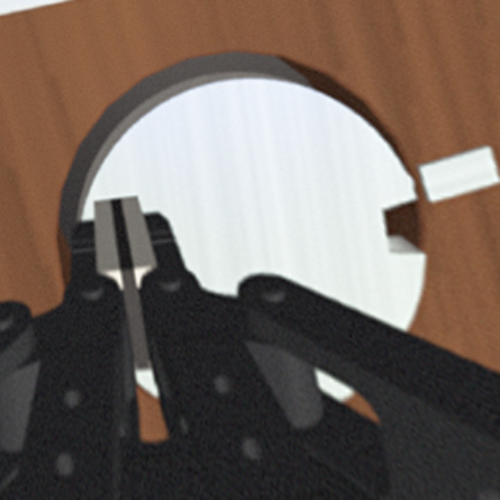

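```bash
python3 -m inch '[[-1,-0.8,1.9,0,-2.2],[-1,-0.8,1.8,0,-2.2],[-1,-0.6,1.5,0,-1.8],[-1,0,0,0,0]]'
python3 m.py 9
```

```text
clock: 9.82
position: [0.5402, -0.0171, 0.056]
ee_rot: [0.014, 0.99, 0.135, 0.038]
contact_force: [0.7, -1.2, -0.8]
width: 0.0001
t 9.8167 pos [ 0.5402 -0.0171  0.056 ] psi 15.6 tilt [ 0.079 -0.017] F [ 0.7 -1.2 -0.8] j6 -0.42
TCP rel centre, tool xy mm [-40.3 -18.1] polar 44.3 171.3 tangent err 195.57078773828505
pin_mark [392.1 245.6] 0.95 [ 0.6383 -0.0097  0.0387]
cover_centre [319.6 260.2] 0.9 [ 0.5835 -0.0242  0.049 ]
notch [393.4 256.4] 0.74 [ 0.6352 -0.0128  0.049 ]
board [307.4 144.4] 0.89 [0.5669 0.0348 0.    ]
notch ang 12.176749979180581
```

View pics/r9.png

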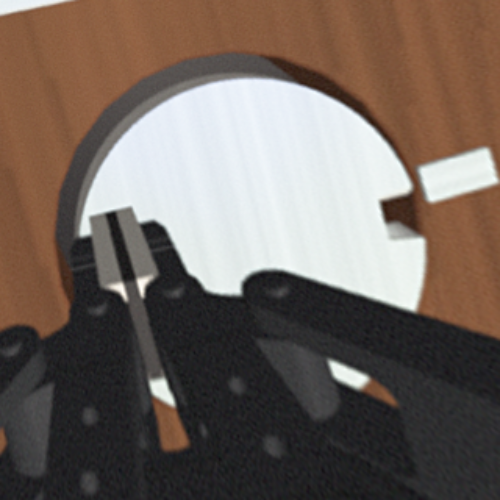

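```bash
python3 -m inch '[[-1,0,-4,0,0],[-1,0,-3,-3,0],[-1,0,0,-20,0],[-1,0,0,-30,0],[-1,10,0,-30,0],[-1,20,0,-30,0],[-1,15,0,-20,0],[-1,0,0,0,0],[-1,0,0,0,0]]'
python3 m.py 10
```

```text
clock: 10.87
position: [0.5681, 0.0072, 0.1961]
ee_rot: [0.013, 0.99, 0.134, 0.034]
contact_force: [-0.6, -0.5, -0.5]
width: 0.0
t 10.8667 pos [0.5681 0.0072 0.1961] psi 15.5 tilt [ 0.072 -0.016] F [-0.6 -0.5 -0.5] j6 -0.37
TCP rel centre, tool xy mm [ -7.1 -34.1] polar 34.8 117.2 tangent err 195.48589893520395
pin_mark [308.6 193.5] 0.69 [ 0.6428 -0.0057  0.0387]
cover_centre [253.2 202.4] 0.83 [ 0.5847 -0.0265  0.049 ]
notch [301.4 201.2] 0.89 [ 0.6344 -0.0128  0.049 ]
stub [217.1 198.4] 0.53 [ 0.547  -0.0313  0.049 ]
board [252.6 134.3] 0.91 [0.5699 0.0354 0.    ]
notch ang 12.271443852970732
```

View pics/r10.png

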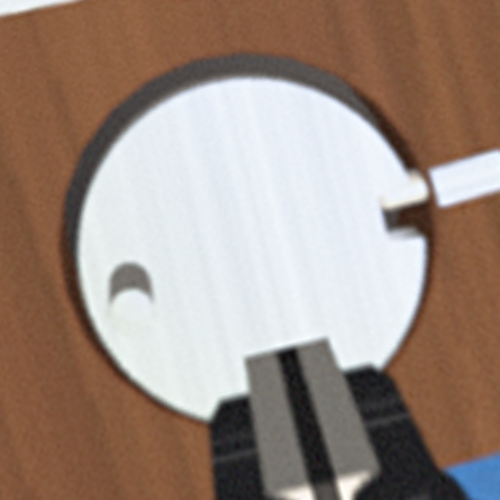

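View pics/w10.png

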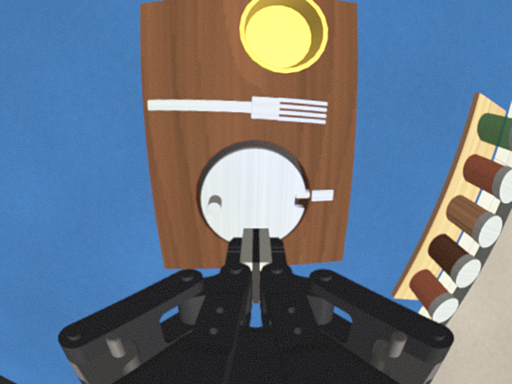

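Run:
```python
import cv2
a=cv2.imread('pics/w10.png')[165:225,280:350]; cv2.imwrite('pics/z10.png',cv2.resize(a,None,fx=10,fy=10,interpolation=2))
```

```text
(no output)
```

View pics/z10.png

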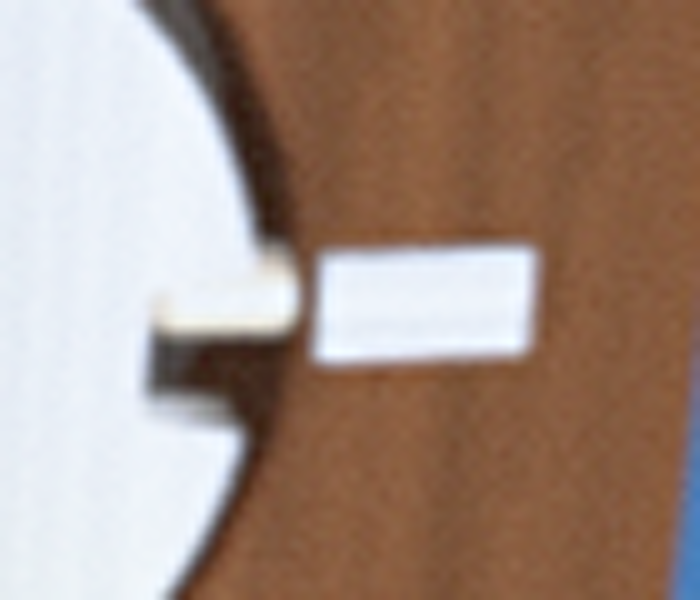

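Run:
```python
from h import *
p=wshot('w11')
g=cover(p,C)
for nm,L,z in [('corner',[(25.8,24.5),(24.7,42.8),(14.8,39.5)],.049),('strap',[(31.7,30.5),(53.5,29.8)],.0415),('pin',[(27,29.2)],.0387)]:
  X=[]
  for a,b in L: ang(p,(280+a-.5,165+b-.5),z); X.append(watz(p,(279.5+a,164.5+b),z)[:2])
  X=np.array(X)
  if nm=='corner': d=X.mean(0); print('width',np.hypot(*(X[0]-X[1])),'mid',(X[0]+X[1])/2); n=X[0]-X[1]; print('notch axis from corners',np.degrees(np.arctan2(-n[0],n[1])),)
  if nm=='strap': d=X[1]-X[0]; print('strap dir',np.degrees(np.arctan2(d[1],d[0])),X)
# refit cover circle
g=cv2.cvtColor(g,cv2.COLOR_RGB2GRAY); m=(g>150).astype(np.uint8)
th=np.radians(np.arange(30,280,3)); pts=[]
for t in th:
    r=np.arange(95,125,.5); v=np.array([g[int(round(160-q*np.sin(t))),int(round(160+q*np.cos(t)))] for q in r]).astype(float)
    k=np.argmin(np.diff(v[::1])[0:]); 
    pts.append((r[k]*np.cos(t)*.5,r[k]*np.sin(t)*.5))
pts=np.array(pts); f=least_squares(lambda q:np.hypot(pts[:,0]-q[0],pts[:,1]-q[1])-55,[0,0],loss='soft_l1'); print('centre off mm',f.x,np.median(np.abs(f.fun)))
```

```text
px (305.3, 189.0) r 53.3 ang 28.5
px (304.2, 207.3) r 52.8 ang 5.9
px (294.3, 204.0) r 41.3 ang 9.1
width 0.0207838485122395 mid [ 0.63367538 -0.00833928]
notch axis from corners 15.619799693382337
px (311.2, 195.0) r 60.8 ang 17.6
px (333.0, 194.3) r 85.8 ang 17.0
strap dir 15.776137016142174 [[ 0.64200121 -0.00543616]
 [ 0.66601911  0.00134942]]
px (306.5, 193.7) r 56.2 ang 18.3
centre off mm [-0.3195527   0.10518484] 0.3447719047462918
```

```bash
cat > ov.py <<'E'
from h import *
import sys
def ov(p,box,angs,out,z=.049,k=10,c=None,pin=16.3):
    c=C if c is None else np.array(c); x0,y0,w,h=box
    a=cv2.resize(np.ascontiguousarray(p['frame'][y0:y0+h,x0:x0+w,::-1]),None,fx=k,fy=k,interpolation=2)
    def dr(P,z,col,th):
        t=np.radians(th); Rm=np.array([[np.cos(t),-np.sin(t)],[np.sin(t),np.cos(t)]])
        q=np.array([(wproj(p,[*(c+Rm@np.array(v)),z])-[x0-.5,y0-.5])*k for v in P]); cv2.polylines(a,[q.astype(int)],False,col,1)
    for g,col in zip(angs,[(0,0,255),(0,160,0),(255,0,255)]):
        dr([(.0543,.009),(.043,.009),(.043,-.009),(.0543,-.009)],z,col,g)
        dr([(.055*np.cos(t),.055*np.sin(t)) for t in np.linspace(.17,1,20)],z,col,g)
    dr([(.062,.005),(.044,.005),(.044,-.005),(.062,-.005)],.036,(255,200,0),pin)
    dr([(.063,.006),(.087,.006),(.087,-.006),(.063,-.006),(.063,.006)],.0415,(255,200,0),pin)
    cv2.imwrite(out,a)
if __name__=='__main__':
    p=wshot('w12'); ov(p,(280,165,70,60),[12,17],'pics/o12.png')
E
python3 ov.py
```

View pics/o12.png

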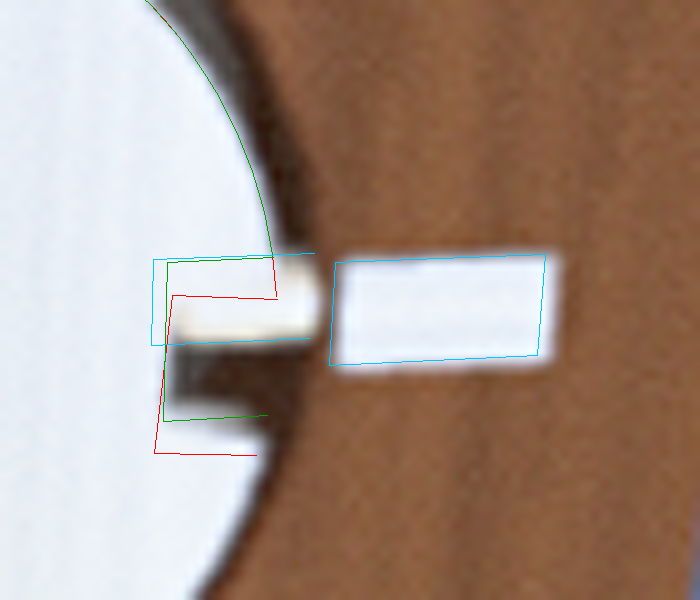

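Run:
```python
from h import *
to(.653,-.085,.12)
```

```text
t 11.2667 pos [0.567  0.0067 0.1943] psi 15.4 tilt [ 0.068 -0.016] F [-0.2  1.1  0. ] j6 -0.37
shift mm [ 53.8 108.6  81.4]
```

```bash
python3 -m inch '[[-1,15,28,5,0],[-1,15,28,15,0],[-1,15,28,20,0],[-1,11,22,20,0],[-1,5,10,15,0],[-1,0,0,0,0],[-1,0,0,0,0],[-1,0,0,0,0]]'
python3 - <<'E'
from ov import *
arc(); p=wshot('w13'); m=marks(p)
u=wproj(p,[.636,-.009,.045]).astype(int); print(u)
ov(p,(u[0]-40,u[1]-35,80,70),[12,16.3],'pics/o13.png',k=9)
E
```

```text
clock: 11.93
position: [0.6617, -0.0933, 0.121]
ee_rot: [0.011, 0.991, 0.134, 0.03]
contact_force: [-0.6, 0.9, -0.1]
width: -0.0002
t 11.9333 pos [ 0.6617 -0.0933  0.121 ] psi 15.4 tilt [ 0.062 -0.013] F [-0.6  0.9 -0.1] j6 -0.51
TCP rel centre, tool xy mm [56.3 87.5] polar 104.2 -41.8 tangent err 195.4258005510726
pin_mark [251.4  75.8] 0.62 [ 0.6391 -0.0058  0.0387]
cover_centre [171.7  82.4] 0.97 [ 0.5849 -0.0241  0.049 ]
notch [239.   79.7] 0.66 [ 0.6311 -0.0113  0.049 ]
stub [120.2  83.3] 0.97 [ 0.5459 -0.0322  0.049 ]
board [180.1  16.2] 0.56 [0.5658 0.0336 0.    ]
[246  78]
```

View pics/o13.png

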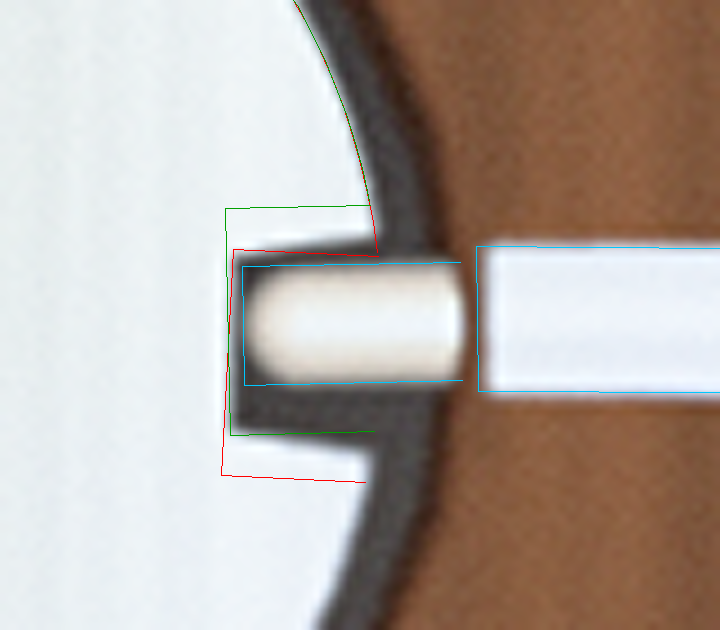

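Run:
```python
from h import *
to(.584,-.024,.075)
```

```text
t 12.2333 pos [ 0.6626 -0.0929  0.1228] psi 15.5 tilt [ 0.066 -0.014] F [-0.3  0.3  0.5] j6 -0.52
shift mm [-60.  -88.7  41.5]
```

```bash
python3 -m inch '[[-1,-16,-23,0,0],[-1,-16,-23,0,0],[-1,-14,-22,0,0],[-1,-8,-12,10,0],[-1,-2,-3,10,0],[-1,0,0,10,0],[-1,0,0,0,0],[-1,0,0,0,0]]'
python3 - <<'E'
from h import *
to(.584,-.024,.051)
E
```

```text
clock: 12.9
position: [0.5875, -0.0241, 0.0915]
ee_rot: [0.013, 0.99, 0.136, 0.038]
contact_force: [0.9, -0.3, 0.4]
width: -0.0001
t 12.9 pos [ 0.5875 -0.0241  0.0915] psi 15.7 tilt [ 0.079 -0.016] F [ 0.9 -0.3  0.4] j6 -0.43
shift mm [-6.2 -2.6 40.1]
```

```bash
python3 -m inch '[[-1,-3,-1,10,0],[-1,-2,-1,10,0],[-1,-1,0,10,0],[-1,0,0,6,0],[-1,0,0,0,0],[-1,0,0,0,0]]'
python3 - <<'E'
from h import *
to(.584,-.024,.051)
E
```

```text
clock: 13.4
position: [0.59, -0.027, 0.0564]
ee_rot: [0.015, 0.99, 0.135, 0.042]
contact_force: [0.9, -0.3, 0.1]
width: -0.0
t 13.4 pos [ 0.59   -0.027   0.0564] psi 15.6 tilt [ 0.087 -0.018] F [ 0.9 -0.3  0.1] j6 -0.43
shift mm [-5.4 -4.7  4.8]
```

```bash
python3 -m inch '[[-1,-6,-4,0,0],[-1,-2,-1,2,0],[-1,0,0,3,0],[-1,0,0,3,0],[-1,0,0,2,0]]'; python3 -m inch '[[-1,0,0,3,0],[-1,0,0,3,0]]';  python3 -m inch '[[-1,0,0,3,0],[-1,0,0,3,0]]'
```

```text
clock: 13.82
position: [0.5825, -0.0247, 0.0472]
ee_rot: [0.016, 0.99, 0.135, 0.044]
contact_force: [-3.2, -0.3, 6.1]
width: 0.0001
clock: 13.98
position: [0.5825, -0.0247, 0.0424]
ee_rot: [0.016, 0.99, 0.135, 0.044]
contact_force: [-2.2, -0.3, 6.0]
width: -0.0002
clock: 14.15
position: [0.5826, -0.0248, 0.0397]
ee_rot: [0.016, 0.99, 0.135, 0.044]
contact_force: [-12.2, 1.0, 36.7]
width: 0.0001
```

```bash
python3 -m inch '[[-1,0,0,-2,0],[-1,0,0,-10,0],[-1,0,0,-25,0],[-1,0,0,-35,0],[-1,0,0,-35,0],[-1,0,0,-35,0],[-1,0,15,-20,0],[-1,0,20,0,0],[-1,0,20,0,0],[-1,0,0,0,0],[-1,0,0,0,0]]'
python3 - <<'E'
from ov import *
arc(); p=wshot('w14'); ov(p,(180,60,150,120),[16.3],'pics/o14.png',z=.04,k=5)
p=eyes.get_image('side'); cv2.imwrite('pics/side14.png',cv2.resize(p['frame'][140:300,170:350,::-1],None,fx=4,fy=3.7,interpolation=2))
p=eyes.get_image('scene'); cv2.imwrite('pics/sc14.png',p['frame'][:,:,::-1])
E
```

```text
clock: 15.07
position: [0.583, -0.0751, 0.2179]
ee_rot: [0.017, 0.989, 0.136, 0.047]
contact_force: [0.1, -0.2, -0.4]
width: -0.0002
t 15.0667 pos [ 0.583  -0.0751  0.2179] psi 15.8 tilt [ 0.099 -0.021] F [ 0.1 -0.2 -0.4] j6 -0.52
TCP rel centre, tool xy mm [-14.9  49. ] polar 51.3 -91.2 tangent err 195.81377725017
```

View pics/o14.png

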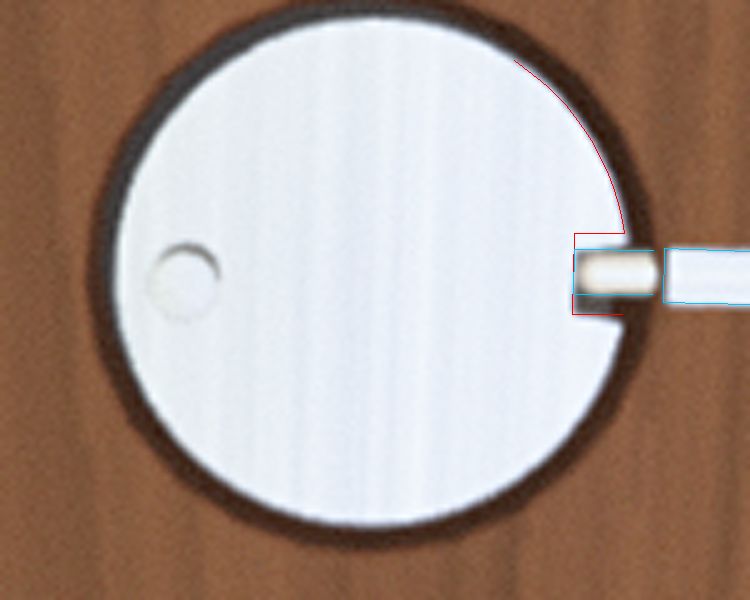

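View pics/side14.png

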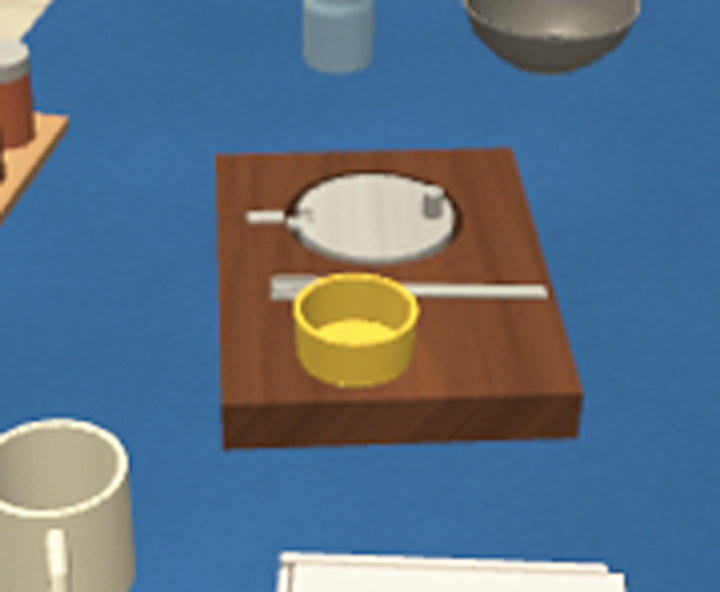

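View pics/sc14.png

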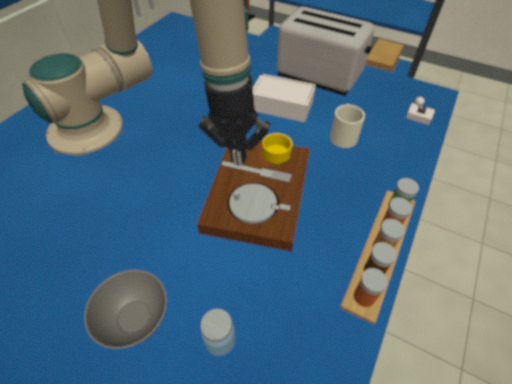

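Run:
```python
from h import *
st(); p=wshot('w15')
for z in (.040,.049):
    g=cv2.cvtColor(cover(p,C,z),cv2.COLOR_RGB2GRAY).astype(float); pts=[]
    for t in np.radians(np.arange(40,330,3)):
        r=np.arange(95,125,.5); v=np.array([g[int(round(160-q*np.sin(t))),int(round(160+q*np.cos(t)))] for q in r]); k=np.argmax(v<150)
        pts.append((r[k]*np.cos(t)*.5,r[k]*np.sin(t)*.5))
    pts=np.array(pts); f=least_squares(lambda q:np.hypot(pts[:,0]-q[0],pts[:,1]-q[1])-q[2],[0,0,55],loss='soft_l1'); print(z,f.x)
```

```text
t 15.2167 pos [ 0.5824 -0.0741  0.2169] psi 15.9 tilt [ 0.097 -0.021] F [-0.4  0.5  1. ] j6 -0.52
0.04 [ 1.95776970e-02 -1.94713243e-01  5.56539985e+01]
0.049 [-0.99193961  0.59142944 54.11656531]
```

```bash
python3 -c "
from rig import manip
print(manip.sign_off())"
```

```text
the job is handed in; nothing more can be done
None
```

The scrap hole is closed: the cover's notch is over the pin and the cover is pressed fully home. I handed the job in at about 15.2 s.

**What I did:** With the fingers shut, I pushed the stub about 163° anticlockwise. The forces I read between moves were about 3 N or less. A close wrist picture then put the notch about 2° short of the pin's axis, inside the 4.5° allowance. I pressed near the cover's centre with the fingertip. It sank at about 6 N to a hard stop, then I lifted away.

**Last checks:**
- **Seating:** the tip stopped at 39.7 mm. The last wrist picture shows the pin inside the notch. The cover's outline fits the flush height (radius 55.7 mm assuming a 40 mm top, true size 55 mm). That picture alone was less decisive, suggesting a top about 1 to 2 mm higher than flush.
- **Surroundings:** in the side and scene pictures the fork, ramekin and the other things look unmoved. The gripper is about 0.18 m above the board, touching nothing.

**What was off:**
- **Press force:** it reached about 37 N for a moment at the stop, more than the 10–20 N suggested.
- **Tool tilt:** the tool had drifted about 0.1 rad off vertical by the end.
- **Notch readings:** the rougher notch measurements disagreed by a few degrees until the close-up settled it.

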